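# Close the lamp bay and bring the light up to its working mark

## Task

The lamp in the microscope's light source has just been changed. Put its cover back: tuck the cover's tongue in under the lip of the deck, then swing the other end down, without letting it drop, until the cover lies flat and flush in the bay. Then roll the brightness wheel up until its broad white bar is at the very top, in line with the two arrow marks beside the slot, and leave everything else on the bench where it is.

Things in the scene. Friction and masses are not known exactly. Their poses are not given: they have to be found in the camera images.
- light_source: Microscope light source, fixed: white box 210 mm deep (x), 230 wide (y), 110 high, with a flat grey deck. Origin under its centre, on the bench; x from its front (steel light port, black switch) to its rear, y to its left, z up. Lamp bay: pocket in the deck, x -72 to +62, y -88 to +18 mm, with a seat 14 mm below the deck (z 96), 8 mm wide at sides and rear, 40 at the front.
- lip_edge (a point): Middle of the lower edge of the lip, on the light source at x -60, y -35, z 105 mm; axes as the light source's. The lip is the 5 mm deck sheet that overhangs the front 12 mm of the bay, over its full width; the gap under it, down to the seat, is 9 mm high and ends 12 mm in front (-x) of this point. Seen from above the bay is open from here to 122 mm behind (+x).
- cover_home (a point): Where cover_grip is when the cover lies home, flush with the deck, in the middle of its play (4 mm in x and 6 mm in y altogether): 3 mm in x, -35 in y and 124 in z from the light source's origin; axes as the light source's.
- cover: Loose lamp cover, about 0.24 kg: grey vented plate 130 mm long (x) and 100 wide (y). Origin at the centre of its underside. Body 14 mm thick, x -48 to +65; a bare steel tongue 4 mm thick, over the full width, goes on level with the underside from there to its tip at x -65. It starts flat on the bench, right of the light source, rib up. Home, its axes are those of the light source.
- cover_grip (a point): Centre of the cover's black grip rib, which stands across the plate's top: 14 mm thick (cover's x), 64 mm long (y), 28 mm high, its top 42 mm above the underside. This point is at x 8, y 0, z 28 mm of the cover: 14 mm above the plate, 73 mm from the tongue's tip, 57 mm from the plain end; axes as the cover's.
- wheel_crown (a point): Top of the brightness wheel, at x 0, y 70, z 121 mm of the light source, 11 mm above the deck; fixed, axes as the light source's. The wheel is black, knurled, 76 mm across, 16 mm wide (axle along y, 38 mm below this point), in a slot 64 by 18 mm along x. Along each side of the slot runs a black rail 8 mm wide and 5 mm high, with a white arrow on it pointing at the crown.
- wheel (a joint): Turn of the wheel, rad: 0 and 3.0 at its stops, growing (brighter) as its top rolls to the rear (+x). A white bar 5 mm wide across the rim is at the crown at 1.80; it starts 0.7 to 1.5 rad short, on the front side, hidden or just emerging; the short ticks are only a scale. About 1.3 N at the rim turns it; it stays where left. Fingertips pressed on it with 3 to 8 N roll it, 38 mm per rad.
- carton_mid (a point): Centre of a loose cardboard lamp carton, 62 x 62 x 58 mm; bystander.
- screwdriver_grip (a point): Handle of a loose screwdriver, 190 mm long, lying to the left of the light source; bystander.
- beaker_mid (a point): Centre of a loose glass beaker, 72 mm across, 95 mm high; bystander.
- bottle_mid (a point): Centre of a loose closed amber bottle, 72 mm across, 170 mm high; bystander.
- wafer_mid (a point): Centre of a loose flat round wafer box, 105 mm across, 19 mm high; bystander.
Not all that is in view belongs to the job. Of the things that look like the cover, the middle-sized one is meant.

How it is judged:
By the outcome, as a careful person would: the job done as asked, in the order asked, and still so for the second after the job is handed in, with the robot touching nothing.
It also fails if it takes over 64 s, if anything falls off the work surface, if the arm or the gripper's body presses on something with over 40 N, if the wrist force passes 120 N, or if a joint passes its speed limit or range.

## Robot

A 6-joint arm with a two-finger parallel gripper is mounted at the origin on the work surface. World frame = base frame: x ahead of the robot, y to its left, z up, the work surface at z = 0. Lengths are in mm, angles in rad, forces in N, time in s.
With the tool pointing down it reaches from about 275 to 725 mm from the base axis. Payload 5.6 kg.
Tool frame: the origin (TCP) lies where the fingers leave the gripper's body, on its centre line; the fingertips stand 73 mm ahead of it and the grasp point (between the pads) lies 54 mm ahead of it; z points along the fingers, y is the line along which they close (so a half turn about z gives the same grasp; the last joint's range is limited). The gripper opens to 85 mm and grips with 20 to 120 N. Pads are 22 mm wide; open, the fingers measure 114 mm over their backs; the gripper's body (76 mm by 85 mm) begins 54 mm behind the grasp point. The pads swing forward as they close: fully open they stand 13 mm farther back than shut.
Start: joints at [-1.039, 0.255, 0.108, 0, -1.424, -0.285], TCP at [134.387, -533.323, 303.883] pointing down, gripper open.
Joint ranges: [-2.95, 2.95], [-1.21, 1.97], [-1.09, 1.5], [-2.87, 1.71], [-2.94, -0.07], [-3.05, 3.05]. Speed limits (rad/s): [2.57, 2.57, 3.14, 3.14, 3.14, 3.14].

## Interface

Orientations are given as a unit quaternion [x, y, z, w].
In Python, from cell import robot gives the robot as it stands.
- The arm moves only by the tool jog_arm, never from a script. Its argument "plan" is one flat list of numbers, 5 for each row, row after row: the shift along the tool's x, y, z in mm, then the turn about the tool's z in rad, then the closure, from 0 (fully open) to 1 (shut). A call has 1 to 8 rows; each row shifts and turns the commanded pose from where the row before left it, along the tool's axes as they then stand; what a row does not reach is not made up. A row lasts 1/10 s, in which the tool goes at most 50 mm and 8.59 degrees, less where a joint would pass 70% of its speed; a pose out of reach is approached as far as the arm can. A call is refused whole if a number of a shift passes 50 or a number of a turn 0.15, either way. A call with a gripper value outside its range is refused whole. The fingers move at their own pace and stop on an object; the grip force is fixed at half the most. Time passes only in rows, so rows that do not move let the fingers close. It gives the time, the measured TCP pose, the force, the opening and the grip force at its end, in the units of the state.
- robot.sense(): the state, without advancing time (a new reading comes with each control period).
- robot.grab_frame(name): name is "side" or "top"; returns a dict with "image" (420x560x3 uint8, red, green, blue), "camera_matrix" (3x3 intrinsics, pixels), "rvec" (rotation vector, rad) and "tvec" (3), from world to camera coordinates, as OpenCV has them. Camera axes: x right, y down, z forward; pixel columns grow to the right and rows downward; lengths in mm; the calibration is good to about 2 mm. A picture is of the moment at which its call begins. There is no depth.
- robot.finish_job(): hands the job in; it is judged then, once.
The state is a dict: "time": time; "joints": joint angles; "qvel": joint speeds; "tau": joint torques, N m; "eef_pos": TCP position; "tcp_rot": TCP orientation; "contact_force": force on the tool from outside, world axes, zero at the start; "moment": the same for the moment, N m; "gripper_width": opening from 0.0 (shut) to 1.0 (fully open); "grip_force": force on a finger pad.
Only numpy, scipy, OpenCV 4.12 (cv2) and the standard library are available. Lean on these libraries where they do the work, as an engineer would, in place of code of your own. Each camera call takes 0.05 s, during which the arm holds its last target. There are 200 camera calls.

## Working session

There is one attempt and no reset: what is moved stays moved. The work goes in short steps, Python scripts to look and compute and a tool call to move; the robot and the scene stay as the last step left them, time stands still between calls to the robot, and variables do not carry over. Pictures are saved under pics/ and viewed, at most 10 in all, crops included, and the job is handed in when it is done.

Besides the shell and the picture viewer there is one more tool, called after "Emit:" as name(argument=value, ...) on one line, values as JSON. jog_arm: Moves the arm, as the interface text tells. Its arguments: {"type":"object","properties":{"plan":{"type":"array","items":{"type":"number"}}},"required":["plan"]}

```bash
mkdir -p pics
cat > h.py <<'E'
import numpy as np, cv2
from cell import robot
from scipy.spatial.transform import Rotation as R
def grab(n,save=None):
    f=robot.grab_frame(n)
    if save: cv2.imwrite('pics/'+save,f['image'][:,:,::-1])
    return f
def cam(f):
    Rm=cv2.Rodrigues(np.array(f['rvec'],float))[0]; t=np.array(f['tvec'],float).ravel(); return np.array(f['camera_matrix']),Rm,t
def ray(f,uv,z):
    K,Rm,t=cam(f); uv=np.atleast_2d(np.array(uv,float))
    d=(Rm.T@np.linalg.inv(K)@np.c_[uv,np.ones(len(uv))].T).T; o=-Rm.T@t
    return o+d*((z-o[2])/d[:,2])[:,None]
def proj(f,P):
    return cv2.projectPoints(np.atleast_2d(np.array(P,float)),np.array(f['rvec'],float),np.array(f['tvec'],float),np.array(f['camera_matrix'],float),None)[0][:,0]
E
python3 - <<'E'
from h import *
a=grab('top','t0.png');b=grab('side','s0.png')
for f in(a,b):
    K,Rm,t=cam(f);print(K.round(1).tolist(),(-Rm.T@t).round(),Rm.round(2).tolist())
s=robot.sense();print(s)
E
```

```text
[[433.9, 0.0, 278.7], [0.0, 433.9, 211.4], [0.0, 0.0, 1.0]] [ 446.   50. 1414.] [[0.0, -1.0, -0.02], [-1.0, 0.0, -0.08], [0.08, 0.02, -1.0]]
[[542.1, 0.0, 285.4], [0.0, 542.1, 205.5], [0.0, 0.0, 1.0]] [-168.  970.  855.] [[-0.78, -0.63, 0.02], [-0.36, 0.42, -0.84], [0.52, -0.65, -0.55]]
{'time': 0.1, 'joints': array([-1.03939591e+00,  2.55698322e-01,  1.07192705e-01, -3.98563031e-04,
       -1.42390540e+00, -2.84600682e-01]), 'qvel': array([ 6.97452277e-05, -1.26203858e-03,  3.95717994e-03,  1.98733537e-03,
        1.20574547e-03,  1.51772609e-03]), 'tau': array([-1.41041925e-03, -3.87601054e+01,  2.38473254e+01,  5.37783131e+00,
       -3.81497914e-03, -3.07787434e-05]), 'eef_pos': array([ 134.35109908, -533.03289794,  303.10746004]), 'tcp_rot': array([-1.23057781e-01,  9.92399160e-01,  8.19286168e-04, -1.39403041e-04]), 'contact_force': array([-0.31023227,  0.12670002,  0.70634316]), 'moment': array([-0.04545628,  0.02554202, -0.02163509]), 'grip_force': 0.0, 'gripper_width': 0.9976460966682446}
```

View pics/t0.png

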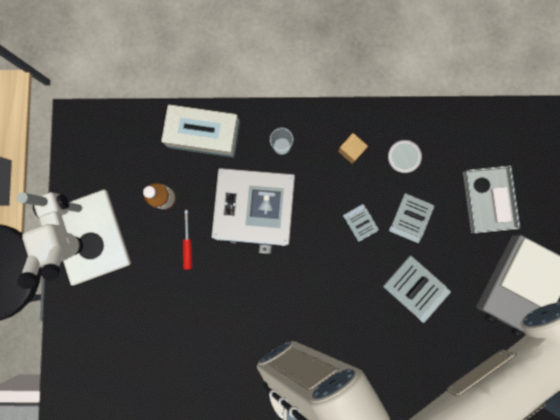

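View pics/s0.png

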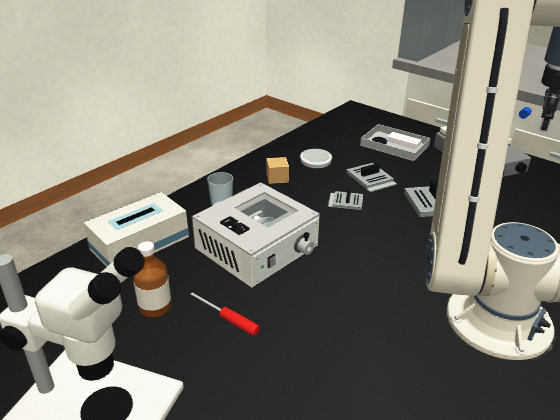

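Top view: the light source is at about (253,207). Three cover-like plates are at (361,222) small, (412,217) middle and (417,288) large. The side view shows the same layout, with the source at (257,230) and the middle cover at (371,176).

Run:
```python
import cv2,numpy as np
t=cv2.imread('pics/t0.png');s=cv2.imread('pics/s0.png')
c=lambda im,x,y,w,h,k:cv2.resize(im[y:y+h,x:x+w],None,fx=k,fy=k,interpolation=cv2.INTER_CUBIC)
A=c(t,203,160,100,100,4);B=c(t,380,185,66,66,6)
out=np.zeros((400,800,3),np.uint8);out[:400,:400]=A;out[:396,400:796]=B
cv2.imwrite('pics/c0.png',out)
# masks
from h import *
g=cv2.cvtColor(t,cv2.COLOR_BGR2GRAY)
m=(g>70).astype(np.uint8)
for k,(x,y,w,h) in dict(src=(203,160,100,92),cov=(382,185,58,62)).items():
    mm=np.zeros_like(m);mm[y:y+h,x:x+w]=m[y:y+h,x:x+w]
    cs,_=cv2.findContours(mm,cv2.RETR_EXTERNAL,cv2.CHAIN_APPROX_NONE)
    q=max(cs,key=cv2.contourArea);print(k,cv2.minAreaRect(q),cv2.boxPoints(cv2.minAreaRect(q)).tolist())
```

```text
src ((252.3551788330078, 210.23794555664062), (78.97625732421875, 80.1388931274414), 4.763641834259033) [[209.6758575439453, 246.88966369628906], [216.33103942871094, 167.02760314941406], [295.03448486328125, 173.5862274169922], [288.37933349609375, 253.4482879638672]]
cov ((411.37933349609375, 217.94827270507812), (34.00837326049805, 42.411983489990234), 23.198591232299805) [[387.3965759277344, 230.7413787841797], [404.1034851074219, 191.7586212158203], [435.3620910644531, 205.15516662597656], [418.6551818847656, 244.13792419433594]]
```

View pics/c0.png

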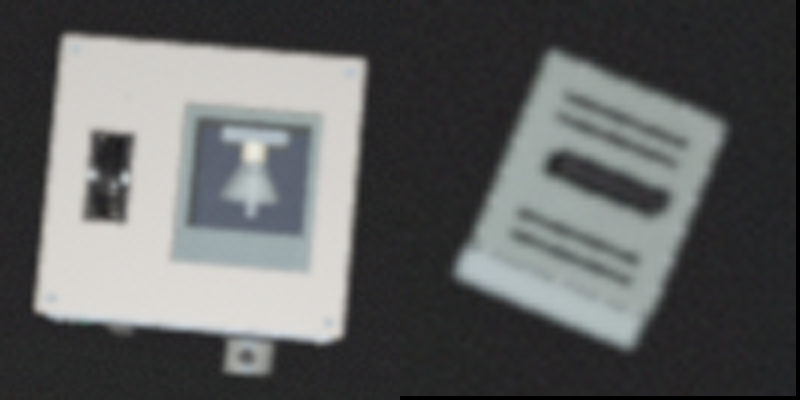

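The crop shows the deck with the bay at about (187..323,103..271), the lip on the lower (front) side, and the wheel slot on the left with two white arrows at y≈177. The cover's bright tongue is at its lower end, toward the robot, and its black rib is in the middle at (608,183).

```bash
cat > m.py <<'E'
from h import *
t=cv2.imread('pics/t0.png')
f=grab('top')
k=6
def sub(x,y,w,h): return cv2.resize(t[y:y+h,x:x+w],None,fx=k,fy=k,interpolation=cv2.INTER_CUBIC).astype(int)
def rect(mask,x,y,z,name,op=0):
    mask=mask.astype(np.uint8)
    if op: mask=cv2.morphologyEx(mask,cv2.MORPH_OPEN,np.ones((op,op)))
    c=max(cv2.findContours(mask,0,cv2.CHAIN_APPROX_NONE)[0],key=cv2.contourArea)[:,0]
    uv=(c+.5)/k-.5+[x,y]
    P=ray(f,uv,z)[:,:2].astype(np.float32)
    (cx,cy),(w,h),a=cv2.minAreaRect(P); b=cv2.boxPoints(((cx,cy),(w,h),a))
    mu=cv2.moments(P.reshape(-1,1,2)); ce=(mu['m10']/mu['m00'],mu['m01']/mu['m00'])
    print(name,'rect c',round(cx,1),round(cy,1),'size',round(w,1),round(h,1),'ang',round(a,2),'centroid',np.round(ce,1),'area',round(mu['m00']));return P
S=sub(203,160,100,100);mn=S.min(2)
print('deck white',S[60:70,200:210].mean((0,1)),'bay seat',S[370,400],'rails',S[270,130])
rect(mn>120,203,160,110,'deck',120)
sat=(S.max(2)-S.min(2));
bay=(mn<170)[:, :]; bb=np.zeros_like(mn);bb[140:430,235:500]=bay[140:430,235:500]
rect(bb,203,160,110,'bay',5)
slot=np.zeros_like(mn);slot[180:350,110:220]=(mn<120)[180:350,110:220];rect(cv2.morphologyEx(slot.astype(np.uint8),cv2.MORPH_CLOSE,np.ones((25,25))),203,160,112,'slot')
C=sub(382,185,60,64);cm=C.min(2)
rect(cm>75,382,185,14,'cover',9)
cl=cv2.morphologyEx((cm<75).astype(np.uint8),cv2.MORPH_OPEN,np.ones((21,21)));cl2=np.zeros_like(cl);cl2[110:220,110:280]=cl[110:220,110:280]
rect(cl2,382,185,42,'rib')
# side-view
E
python3 m.py
```

```text
deck white [162.53 166.35 168.8 ] bay seat [174 172 158] rails [167 169 169]
deck rect c 499.5 163.9 size 233.9 84.0 ang 85.12 centroid [499.1 162.5] area 17721
bay rect c 569.1 123.5 size 102.1 118.1 ang 85.13 centroid [569.1 123.6] area 11763
slot rect c 576.6 227.8 size 31.0 66.3 ang 85.2 centroid [576.8 228. ] area 1883
cover rect c 539.7 -344.3 size 108.5 137.5 ang 66.82 centroid [ 539.5 -344.6] area 14278Traceback (most recent call last):
  File "m.py", line 25, in <module>
    rect(cl2,382,185,42,'rib')
    ~~~~^^^^^^^^^^^^^^^^^^^^^^
  File "m.py", line 9, in rect
    c=max(cv2.findContours(mask,0,cv2.CHAIN_APPROX_NONE)[0],key=cv2.contourArea)[:,0]
      ~~~^^^^^^^^^^^^^^^^^^^^^^^^^^^^^^^^^^^^^^^^^^^^^^^^^^^^^^^^^^^^^^^^^^^^^^^
ValueError: max() iterable argument is empty
```

```bash
cat > m2.py <<'E'
import re
src=open('m.py').read().split("S=sub")[0];exec(src)
S=sub(203,160,100,100);mn=S.min(2)
rect(mn>95,203,160,110,'deck',90) 
w=cv2.morphologyEx(((mn>95)).astype(np.uint8),cv2.MORPH_CLOSE,np.ones((151,151)));rect(w,203,160,110,'deckfill',60)
C=sub(382,185,60,64);cm=C.min(2);print('plate',np.median(cm[cm>90]),'bg',np.median(cm[cm<50]),'rib min',cm[130:220,130:300].min())
rect(cm>90,382,185,10,'cover',9)
cl=np.zeros(cm.shape,np.uint8);cl[100:230,110:290]=cm[100:230,110:290]<70
cl=cv2.morphologyEx(cl,cv2.MORPH_OPEN,cv2.getStructuringElement(2,(15,15)));rect(cl,382,185,42,'rib')
# side overlay
O=np.array([570.9,158.3,0]);Rz=R.from_euler('z',-4.9,degrees=True)
g=grab('side');im=g['image'][:,:,::-1].copy()
def dr(P,col):
    for p in proj(g,Rz.apply(np.array(P,float))+O): cv2.circle(im,tuple(int(round(v)) for v in p),1,col,-1)
dr([[x,y,110] for x in(-105,105) for y in(-115,115)],(0,0,255));dr([[x,y,110] for x in(-60,62) for y in(-88,18)],(0,255,0));dr([[0,70,121]],(255,0,255))
Cr=R.from_euler('z',-23.2,degrees=True);cc=np.array([539.7,-344.3,0])
for p in proj(g,Cr.apply([[8,32,42],[8,-32,42],[65,50,14],[65,-50,14],[-65,50,4],[-65,-50,4]])+cc): cv2.circle(im,tuple(int(round(v)) for v in p),1,(0,0,255),-1)
out=np.vstack([cv2.resize(im[175:290,180:330],(600,460)),]);o2=cv2.resize(im[150:200,330:405],(600,400))
o=np.zeros((600,800,3),np.uint8);o[:345,:450]=cv2.resize(im[175:290,180:330],(450,345));o[345:595,:375]=cv2.resize(im[150:200,330:405],(375,250));cv2.imwrite('pics/ov.png',o[:,:460])
E
python3 m2.py
```

```text
deck rect c 566.6 158.0 size 236.3 222.0 ang 85.04 centroid [566.  161.8] area 38248
deckfill rect c 560.5 159.9 size 303.2 302.8 ang 89.75 centroid [573.9 157.6] area 68009
plate 152.0 bg 36.0 rib min 35
cover rect c 540.0 -345.2 size 107.1 136.3 ang 66.82 centroid [ 539.7 -345.7] area 13934
rib rect c 546.4 -344.9 size 62.5 13.1 ang 67.13 centroid [ 546.4 -344.9] area 690
```

View pics/ov.png

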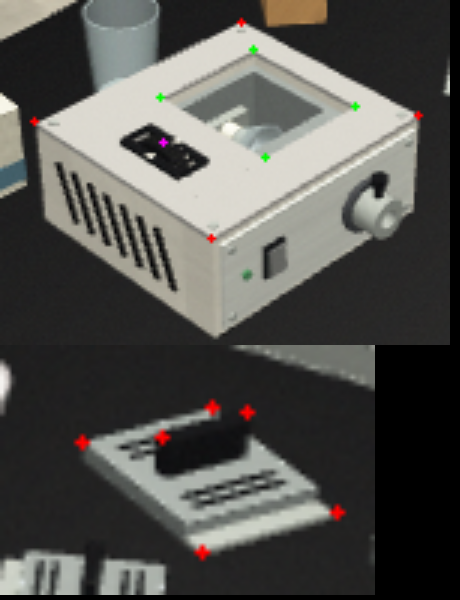

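The overlay of estimated points agrees with the side view within 1–2 px for the deck corners, bay corners and wheel crown (163,143). The cover corners and rib agree as well.

Emit:
jog_arm(plan=[0,0,0,0.13,0,0,0,0,0.13,0,0,0,0,0.13,0,0,0,0,0.13,0,0,0,0,0.13,0,-30,33,0,0,0,-30,33,0,0,0,-30,33,0,0,0])

```text
time: 1.05
eef_pos: [257.0, -476.8, 303.8]
tcp_rot: [0.201, 0.98, 0.0, -0.0]
contact_force: [0.1, -1.4, 0.3]
gripper_width: 0.996
grip_force: 0.0
```

Emit:
jog_arm(plan=[-30,33,0,0,0,-30,33,0,0,0,-30,33,0,0,0,-30,33,0,0,0,-30,33,0,0,0,-30,33,20,0,0,-30,33,40,0,0,0,0,40,0,0])

```text
time: 1.85
eef_pos: [537.2, -348.4, 209.3]
tcp_rot: [0.198, 0.98, -0.0, 0.001]
contact_force: [0.5, -0.2, -1.6]
gripper_width: 1.002
grip_force: 0.0
```

```bash
cat >> h.py <<'E'
def st():
    s=robot.sense();M=R.from_quat(s['tcp_rot']).as_matrix()
    print('t',round(s['time'],2),'pos',np.round(s['eef_pos'],1),'ytool deg',round(np.degrees(np.arctan2(M[1,1],M[0,1])),2),'F',np.round(s['contact_force'],1),'w',round(s['gripper_width'],3),'gf',round(s['grip_force'],1));return s,M
def go(P):
    s,M=st();print('shift',np.round(M.T@(np.array(P)-s['eef_pos']),1))
E
python3 - <<'E'
from h import *
go([546.4,-344.9,150])
E
```

```text
t 1.85 pos [ 537.2 -348.4  209.3] ytool deg 67.13 F [ 0.5 -0.2 -1.6] w 1.002 gf 0.0
shift [-7.   6.8 59.4]
```

Emit:
jog_arm(plan=[-6,5,24,0,0,0,0,30,0,0,0,0,30,0,0,0,0,10,0,0,0,0,0,0,0,0,0,0,0,0])

```text
time: 2.45
eef_pos: [541.3, -348.8, 118.0]
tcp_rot: [0.2, 0.98, -0.001, 0.001]
contact_force: [-0.8, 0.2, 1.0]
gripper_width: 1.0
grip_force: 0.0
```

Run:
```python
from h import *
go([546.4,-344.9,90])
f=grab('side');cv2.imwrite('pics/s1.png',cv2.resize(f['image'][60:220,300:460,::-1],None,fx=3.5,fy=3.5,interpolation=2))
```

```text
t 2.45 pos [ 541.3 -348.8  118. ] ytool deg 66.92 F [-0.8  0.2  1. ] w 1.0 gf 0.0
shift [-3.1  5.7 28. ]
```

View pics/s1.png

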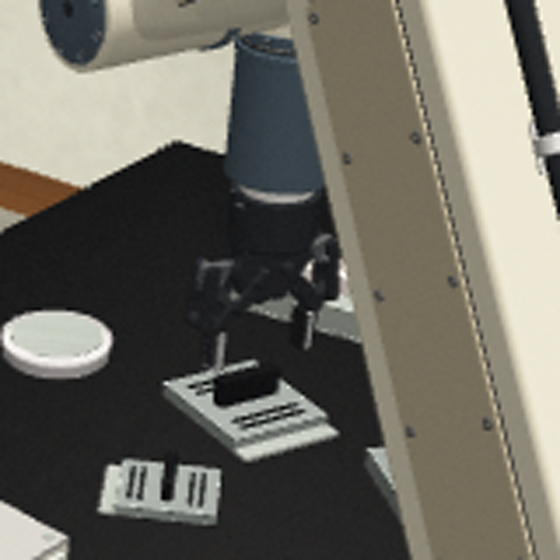

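Side view: the open fingers straddle the rib, with the left fingertip at crop (219,370), just above the plate's far side.

Run:
```python
from h import *
s,M=st();f=grab('side')
for off in(44,50):
  for z in(118-60,118-66,118-73): print(off,z,(proj(f,s['eef_pos']*[1,1,0]+M[:,1]*off+[0,0,z])-[300,60])*3.5, (proj(f,s['eef_pos']*[1,1,0]-M[:,1]*off+[0,0,z])-[300,60])*3.5)
```

```text
t 2.5 pos [ 541.5 -348.9  118.5] ytool deg 66.91 F [0.6 0.  0.6] w 1.003 gf 0.0
44 58 [[214.06075605 365.47861952]] [[296.16406121 344.40323862]]
44 52 [[213.41834861 371.51555938]] [[295.37517114 350.35637272]]
44 45 [[212.67209239 378.52840461]] [[294.45867099 357.27247989]]
50 58 [[208.33612785 366.9480941 ]] [[301.63831607 342.99803324]]
50 52 [[207.70418548 372.99081233]] [[300.83989918 348.94551762]]
50 45 [[206.97009063 380.01032649]] [[299.91232566 355.85510219]]
```

Emit:
jog_arm(plan=[-3,5,0,0,0,0,0,8,0,0,0,0,8,0,0,0,0,8,0,0,0,0,5,0,0,0,0,0,0,0,0,0,0,0,0])

```text
time: 3.25
eef_pos: [545.3, -345.0, 87.3]
tcp_rot: [0.2, 0.98, -0.0, -0.0]
contact_force: [-0.2, -0.5, -0.3]
gripper_width: 1.001
grip_force: 0.0
```

```bash
python3 -c "
from h import *
go([546.4,-344.9,86])"
```

```text
t 3.25 pos [ 545.3 -345.    87.3] ytool deg 66.9 F [-0.2 -0.5 -0.3] w 1.001 gf 0.0
shift [-1.   0.5  1.3]
```

Emit:
jog_arm(plan=[-1,0,1,0,0,0,0,0,0,1,0,0,0,0,1,0,0,0,0,1,0,0,0,0,1,0,0,0,0,1,0,0,0,0,1])

```text
time: 3.95
eef_pos: [546.7, -345.6, 87.4]
tcp_rot: [0.2, 0.98, -0.0, 0.001]
contact_force: [-1.0, 0.5, 6.3]
gripper_width: 0.735
grip_force: 67.9
```

```bash
python3 -c "
from h import *
st()"
```

```text
t 3.95 pos [ 546.7 -345.6   87.4] ytool deg 66.92 F [-1.   0.5  6.3] w 0.735 gf 67.9
```

Emit:
jog_arm(plan=[0,0,-20,0,1,0,0,-40,0,1,0,0,-40,0,1,0,0,-40,-0.1,1,0,0,0,-0.1,1,0,0,0,-0.114,1,0,0,0,0,1])

```text
time: 4.65
eef_pos: [545.7, -344.6, 225.0]
tcp_rot: [0.044, 0.999, 0.001, -0.001]
contact_force: [0.1, -0.5, -2.8]
gripper_width: 0.733
grip_force: 66.9
```

```bash
python3 -c "
from h import *
go([585.8,121.9,220])"
```

```text
t 4.65 pos [ 545.7 -344.6  225. ] ytool deg 84.93 F [ 0.1 -0.5 -2.8] w 0.733 gf 66.9
shift [  1.3 468.2   6. ]
```

Emit:
jog_arm(plan=[0,25,0,0,1,0,40,0,0,1,0,40,0,0,1,0,40,0,0,1,0,40,0,0,1,0,40,0,0,1,0,40,0,0,1,0,40,0,0,1])

```text
time: 5.45
eef_pos: [572.7, -39.7, 225.3]
tcp_rot: [0.046, 0.999, 0.0, -0.001]
contact_force: [0.8, 0.3, -3.7]
gripper_width: 0.735
grip_force: 67.0
```

Emit:
jog_arm(plan=[0,40,0,0,1,0,40,0,0,1,0,40,0,0,1,0,25,0,0,1,0,10,0,0,1,0,0,0,0,1,0,0,0,0,1])

```text
time: 6.15
eef_pos: [586.9, 112.2, 225.8]
tcp_rot: [0.045, 0.999, -0.0, -0.001]
contact_force: [-0.7, -0.1, -3.0]
gripper_width: 0.735
grip_force: 67.1
```

```bash
python3 -c "
from h import *
go([585.8,121.9,210])
a=grab('top')['image'][140:280,180:340,::-1];b=grab('side')['image'][100:290,180:360,::-1]
o=np.zeros((500,800,3),np.uint8);A=cv2.resize(a,(400,350));B=cv2.resize(b,(400,422));o[:350,:400]=A;o[:422,400:]=B;cv2.imwrite('pics/p2.png',o)"
```

```text
t 6.15 pos [586.9 112.2 225.8] ytool deg 84.8 F [-0.7 -0.1 -3. ] w 0.735 gf 67.1
shift [ 1.9  9.6 15.8]
```

View pics/p2.png

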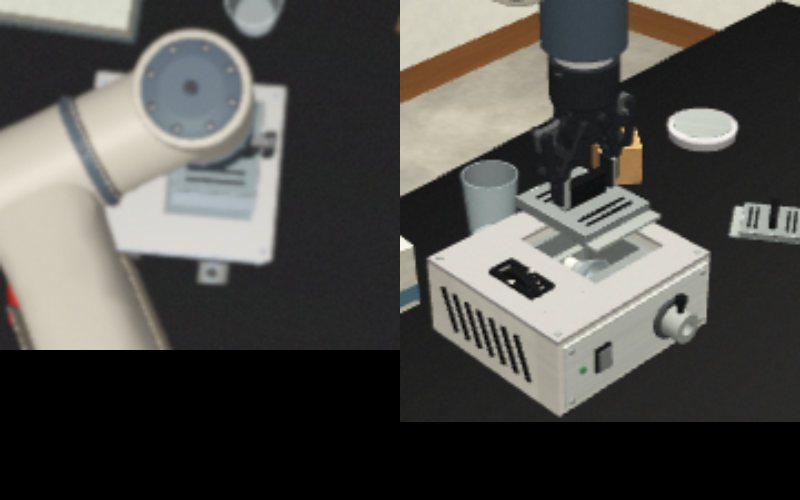

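The side half shows the cover held level above the bay, with tongue tip corners at about crop (586,249) and (661,214). The top half is mostly hidden by the arm, but the tongue is visible near the lip.

```bash
cat >> h.py <<'E'
O=np.array([570.9,158.3,0]);Rz=R.from_euler('z',-4.9,degrees=True)
E
python3 -c "
from h import *
s,M=st();f=grab('side')
print(Rz.inv().apply(ray(f,[[263.7,212.1],[297.5,196.3]],s['eef_pos'][2]-87.4+2)-O).round(1))
print('tcp src',Rz.inv().apply(s['eef_pos']-O).round(1))"
```

```text
t 6.25 pos [587.  111.7 226.3] ytool deg 84.77 F [-0.  -0.1 -2.6] w 0.736 gf 67.1
[[-40.2  11.6 140.9]
 [-48.4 -96.4 140.9]]
tcp src [ 20.1 -45.1 226.3]
```

Emit:
jog_arm(plan=[1,9,0,-0.004,1,0,0,10,0,1,0,0,10,0,1,0,0,4,0,1,0,0,2,0,1,0,0,0,0,1])

```text
time: 6.9
eef_pos: [586.9, 121.8, 200.1]
tcp_rot: [0.043, 0.999, -0.0, -0.0]
contact_force: [-1.2, 0.8, -2.8]
gripper_width: 0.732
grip_force: 67.2
```

Emit:
jog_arm(plan=[0,0,2,0,1,0,0,1,0,1,0,0,1,0,1,0,0,1,0,1,0,0,0,0,1])

```text
time: 7.4
eef_pos: [587.3, 121.9, 197.0]
tcp_rot: [0.042, 0.999, 0.0, 0.001]
contact_force: [-3.2, 0.6, 4.6]
gripper_width: 0.733
grip_force: 68.1
```

```bash
python3 -c "
from h import *
s,M=st()
print('tcp src',Rz.inv().apply(s['eef_pos']-O).round(1),s['moment'])"
```

```text
t 7.4 pos [587.3 121.9 197. ] ytool deg 85.14 F [-3.2  0.6  4.6] w 0.733 gf 68.1
tcp src [ 19.5 -34.8 197. ] [-0.16477858  0.92809553 -0.05718344]
```

Emit:
jog_arm(plan=[0,0,1,0,1,0,0,1,0,1,0,0,1,0,1,0,0,0,0,1])

```text
time: 7.8
eef_pos: [587.1, 121.9, 196.4]
tcp_rot: [0.042, 0.999, 0.0, 0.002]
contact_force: [-11.0, -0.3, 18.1]
gripper_width: 0.736
grip_force: 69.6
```

Emit:
jog_arm(plan=[0,0,1,0,1,0,0,1,0,1,0,0,0,0,1])

```text
time: 8.1
eef_pos: [587.4, 122.0, 195.0]
tcp_rot: [0.042, 0.999, 0.0, 0.002]
contact_force: [-11.3, 0.5, 20.3]
gripper_width: 0.734
grip_force: 70.4
```

```bash
python3 -c "
from h import *
s,M=st()
print('tcp src',Rz.inv().apply(s['eef_pos']-O).round(1),s['moment'])
b=grab('side')['image'][140:260,180:340,::-1]
cv2.imwrite('pics/p3.png',cv2.resize(b,None,fx=5,fy=5,interpolation=2))"
```

```text
t 8.1 pos [587.4 122.  195. ] ytool deg 85.19 F [-11.3   0.5  20.3] w 0.734 gf 70.4
tcp src [ 19.5 -34.8 195. ] [-0.03362849  3.34494902 -0.01951615]
```

View pics/p3.png

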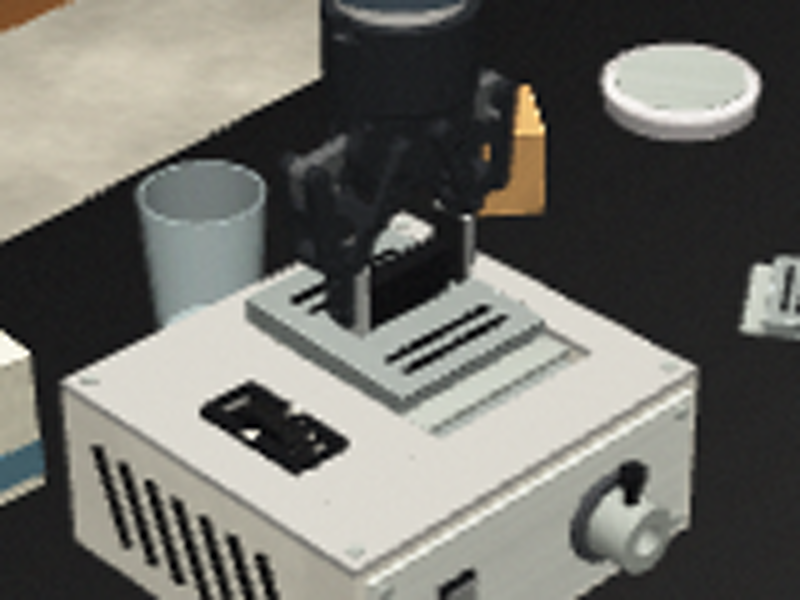

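The side view shows the cover tilting: its plain end rests on the rear deck edge and the tongue dips into the bay. The tongue's front edge is near crop (440,430)-(585,350).

Emit:
jog_arm(plan=[0,0,1,0,1,0,0,1,0,1,0,0,0,0,1])

```text
time: 8.45
eef_pos: [586.9, 122.1, 192.8]
tcp_rot: [0.042, 0.999, 0.0, 0.002]
contact_force: [-13.3, 0.8, 20.0]
gripper_width: 0.734
grip_force: 71.7
```

Emit:
jog_arm(plan=[0,0,1,0,1,0,0,1,0,1,0,0,0,0,1])

```text
time: 8.75
eef_pos: [586.6, 122.1, 191.1]
tcp_rot: [0.042, 0.999, 0.0, 0.002]
contact_force: [-15.1, 0.6, 22.2]
gripper_width: 0.734
grip_force: 72.9
```

```bash
python3 -c "
from h import *
s,M=st()
print('tcp src',Rz.inv().apply(s['eef_pos']-O).round(1),s['moment'])
b=grab('side')['image'][155:240,220:320,::-1]
cv2.imwrite('pics/p4.png',cv2.resize(b,None,fx=7,fy=7,interpolation=2))"
```

```text
t 8.75 pos [586.6 122.1 191.1] ytool deg 85.19 F [-15.1   0.6  22.2] w 0.734 gf 72.9
tcp src [ 18.7 -34.7 191.1] [ 0.33352952  4.61651491 -0.03138046]
```

View pics/p4.png

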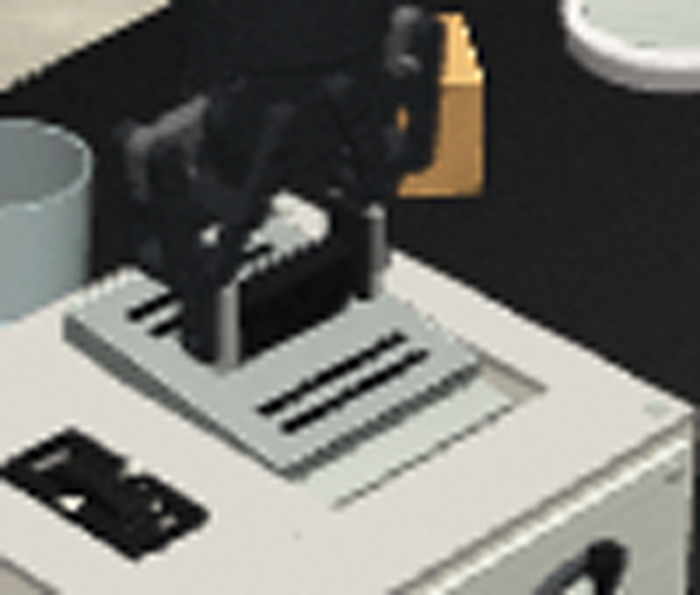

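The cover is now tilted about 7–8°, with its plain end on the rear deck edge. The tongue is down in front of the lip edge, whose line runs (335,505)-(545,390). Next I slide it forward under the lip.

Emit:
jog_arm(plan=[0,0,-1,0,1,2,0,0,0,1,2,0,0,0,1,2,0,0,0,1,0,0,0,0,1])

```text
time: 9.3
eef_pos: [583.8, 122.7, 191.0]
tcp_rot: [0.042, 0.999, 0.001, 0.005]
contact_force: [1.5, -0.9, 7.4]
gripper_width: 0.732
grip_force: 71.1
```

```bash
python3 -c "
from h import *
s,M=st()
print('tcp src',Rz.inv().apply(s['eef_pos']-O).round(1),s['moment'])"
```

```text
t 9.3 pos [583.8 122.7 191. ] ytool deg 85.18 F [ 1.5 -0.9  7.4] w 0.732 gf 71.1
tcp src [ 15.9 -34.4 191. ] [-0.31380118 -0.88646363 -0.0444971 ]
```

Emit:
jog_arm(plan=[2,0,0,0,1,2,0,0,0,1,2,0,0,0,1,0,0,0,0,1,0,0,0,0,1])

```text
time: 9.8
eef_pos: [577.6, 123.3, 190.6]
tcp_rot: [0.042, 0.999, 0.001, 0.004]
contact_force: [1.3, 0.1, 6.7]
gripper_width: 0.736
grip_force: 70.9
```

```bash
python3 -c "
from h import *
s,M=st()
print('tcp src',Rz.inv().apply(s['eef_pos']-O).round(1),s['moment'],s['tcp_rot'])"
```

```text
t 9.8 pos [577.6 123.3 190.6] ytool deg 85.18 F [1.3 0.1 6.7] w 0.736 gf 70.9
tcp src [  9.6 -34.3 190.6] [-0.19616544 -0.76894616  0.04043968] [4.20287169e-02 9.99107861e-01 7.20948430e-04 4.06816083e-03]
```

Emit:
jog_arm(plan=[2,0,0,0,1,2,0,0,0,1,0,0,0,0,1])

```text
time: 10.1
eef_pos: [573.4, 123.6, 190.3]
tcp_rot: [0.042, 0.999, 0.001, 0.004]
contact_force: [2.0, -0.1, 5.5]
gripper_width: 0.733
grip_force: 70.9
```

Emit:
jog_arm(plan=[2,0,0,0,1,2,0,0,0,1,0,0,0,0,1])

```text
time: 10.4
eef_pos: [569.1, 123.9, 190.0]
tcp_rot: [0.042, 0.999, 0.001, 0.003]
contact_force: [2.2, 0.6, 5.9]
gripper_width: 0.733
grip_force: 70.8
```

```bash
python3 -c "
from h import *
s,M=st()
print('tcp src',Rz.inv().apply(s['eef_pos']-O).round(1),s['moment'],s['tcp_rot'])
b=grab('side')['image'][155:240,220:320,::-1]
cv2.imwrite('pics/p5.png',cv2.resize(b,None,fx=7,fy=7,interpolation=2))"
```

```text
t 10.4 pos [569.1 123.9 190. ] ytool deg 85.17 F [2.2 0.6 5.9] w 0.733 gf 70.8
tcp src [  1.2 -34.4 190. ] [-0.08857214 -0.80321172 -0.03501467] [4.21570344e-02 9.99104969e-01 6.79738505e-04 3.40335605e-03]
```

View pics/p5.png

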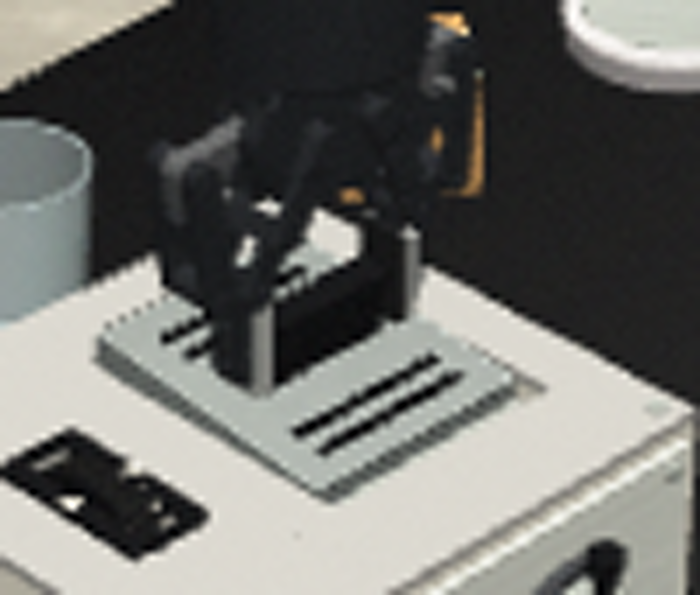

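The tongue is now under the lip: the body's front edge (330,500)-(520,385) lies along the lip line and no tongue is visible. I'll push gently to the stop.

Emit:
jog_arm(plan=[1.5,0,0,0,1,1.5,0,0,0,1,0,0,0,0,1])

```text
time: 10.75
eef_pos: [565.0, 124.1, 188.7]
tcp_rot: [0.042, 0.999, 0.0, 0.002]
contact_force: [3.6, 0.0, 4.3]
gripper_width: 0.733
grip_force: 70.6
```

```bash
python3 -c "
from h import *
s,M=st()
print('tcp src',Rz.inv().apply(s['eef_pos']-O).round(1),s['moment'],s['tcp_rot'])"
```

```text
t 10.75 pos [565.  124.1 188.7] ytool deg 85.13 F [3.6 0.  4.3] w 0.733 gf 70.6
tcp src [ -2.9 -34.6 188.7] [ 0.01587704 -0.76378803  0.02397489] [4.24919519e-02 9.99095424e-01 4.83722344e-04 1.59167459e-03]
```

Emit:
jog_arm(plan=[-0.8,0,1,0,1,-0.8,0,1,0,1,0,0,0,0,1])

```text
time: 11.05
eef_pos: [566.4, 123.9, 186.4]
tcp_rot: [0.042, 0.999, 0.0, 0.001]
contact_force: [1.5, 0.4, 6.6]
gripper_width: 0.738
grip_force: 71.0
```

Emit:
jog_arm(plan=[-0.8,0,1,0,1,-0.8,0,1,0,1,0,0,0,0,1])

```text
time: 11.35
eef_pos: [567.9, 123.8, 184.1]
tcp_rot: [0.042, 0.999, 0.0, 0.001]
contact_force: [2.7, -0.1, 5.7]
gripper_width: 0.733
grip_force: 70.9
```

```bash
python3 -c "
from h import *
s,M=st()
print('tcp src',Rz.inv().apply(s['eef_pos']-O).round(1),s['moment'],s['tcp_rot'])"
```

```text
t 11.35 pos [567.9 123.8 184.1] ytool deg 85.13 F [ 2.7 -0.1  5.7] w 0.733 gf 70.9
tcp src [-1.000e-01 -3.460e+01  1.841e+02] [ 0.22157514 -0.09989304  0.02320501] [4.24578635e-02 9.99097989e-01 2.17680392e-04 7.00859584e-04]
```

Emit:
jog_arm(plan=[-0.8,0,1,0,1,-0.8,0,1,0,1,0,0,0,0,1])

```text
time: 11.65
eef_pos: [568.9, 123.7, 182.3]
tcp_rot: [0.042, 0.999, 0.0, 0.0]
contact_force: [0.0, 1.1, 8.5]
gripper_width: 0.732
grip_force: 71.1
```

Emit:
jog_arm(plan=[0,0,1,0,1,0,0,1,0,1,0,0,0,0,1])

```text
time: 11.95
eef_pos: [568.9, 123.6, 182.3]
tcp_rot: [0.042, 0.999, 0.0, 0.001]
contact_force: [-5.9, 1.8, 17.9]
gripper_width: 0.733
grip_force: 72.3
```

```bash
python3 -c "
from h import *
s,M=st()
print('tcp src',Rz.inv().apply(s['eef_pos']-O).round(1),s['moment'],s['tcp_rot'])
b=grab('side')['image'][155:240,220:320,::-1]
cv2.imwrite('pics/p6.png',cv2.resize(b,None,fx=7,fy=7,interpolation=2))"
```

```text
t 11.95 pos [568.9 123.6 182.3] ytool deg 85.15 F [-5.9  1.8 17.9] w 0.733 gf 72.3
tcp src [  0.9 -34.7 182.3] [ 0.28718384  2.63851164 -0.11270583] [4.22947780e-02 9.99104766e-01 2.36278903e-04 8.72811703e-04]
```

View pics/p6.png

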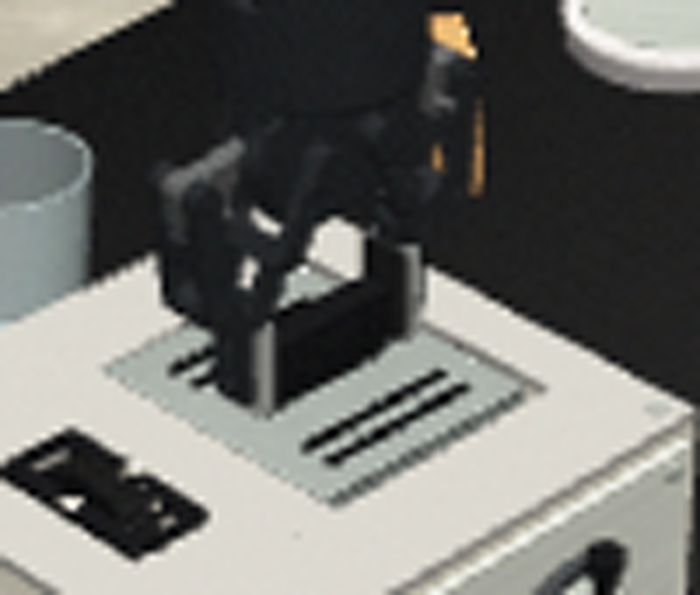

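The side view shows the cover flat and flush in the bay, outlined (105,365)-(335,505)-(545,390), with the rib still held. I'll relieve the load, open and lift off.

Emit:
jog_arm(plan=[0,0,-2,0,1,0,0,0,0,0,0,0,0,0,0,0,0,0,0,0,0,0,0,0,0,0,0,-10,0,0,0,0,-30,0,0,0,0,0,0,0])

```text
time: 12.8
eef_pos: [570.9, 123.8, 226.4]
tcp_rot: [0.042, 0.999, 0.001, 0.004]
contact_force: [0.0, 0.2, 1.0]
gripper_width: 1.003
grip_force: 0.0
```

```bash
cat > w.py <<'E'
from h import *
def prof(name='side',f=None):
    f=f or grab(name);im=f['image'].astype(np.float32).min(2)
    ph=np.arange(-0.8,0.81,0.05) # + = rear
    rows=[]
    for y in(64,67,70,73,76):
        P=Rz.apply(np.c_[38*np.sin(ph),0*ph+y,83+38*np.cos(ph)])+O
        uv=proj(f,P).astype(np.float32);rows.append(cv2.remap(im,uv[:,:1],uv[:,1:],1).ravel())
    rows=np.array(rows)
    # arrows: brightest line on rails
    xs=np.arange(-24,25,2.);ar=[]
    for y in(57,83):
        uv=proj(f,Rz.apply(np.c_[xs,0*xs+y,0*xs+115])+O).astype(np.float32);v=cv2.remap(im,uv[:,:1],uv[:,1:],1).ravel();ar.append(v)
    print('phi   ',(ph*100).round().astype(int).tolist());
    for y,r in zip((64,67,70,73,76),rows):print(y,r.round().astype(int).tolist())
    print('arrow x',xs.astype(int).tolist());[print(a.round().astype(int).tolist()) for a in ar]
if __name__=='__main__':
    st();prof()
E
python3 w.py
```

```text
t 12.8 pos [570.9 123.8 226.4] ytool deg 85.16 F [0.  0.2 1. ] w 1.003 gf 0.0
phi    [-80, -75, -70, -65, -60, -55, -50, -45, -40, -35, -30, -25, -20, -15, -10, -5, 0, 5, 10, 15, 20, 25, 30, 35, 40, 45, 50, 55, 60, 65, 70, 75, 80]
64 [54, 112, 61, 43, 125, 81, 39, 28, 42, 56, 33, 25, 80, 112, 81, 47, 26, 27, 26, 25, 25, 26, 26, 25, 25, 25, 25, 24, 23, 41, 59, 72, 74]
67 [59, 65, 47, 30, 49, 55, 34, 30, 27, 28, 27, 30, 51, 55, 38, 32, 27, 28, 28, 27, 26, 25, 25, 28, 30, 28, 29, 46, 61, 72, 75, 70, 63]
70 [27, 33, 28, 27, 28, 29, 32, 31, 26, 26, 27, 24, 30, 31, 29, 28, 25, 26, 26, 26, 26, 28, 30, 27, 27, 38, 50, 58, 60, 63, 65, 68, 68]
73 [25, 28, 27, 29, 30, 27, 31, 32, 29, 30, 27, 27, 31, 30, 29, 30, 29, 27, 29, 29, 30, 26, 23, 25, 28, 31, 29, 45, 58, 66, 70, 61, 47]
76 [23, 28, 26, 30, 26, 24, 28, 29, 28, 26, 25, 28, 27, 26, 27, 26, 24, 25, 26, 26, 26, 24, 24, 25, 26, 34, 43, 52, 54, 51, 45, 43, 36]
arrow x [-24, -22, -20, -18, -16, -14, -12, -10, -8, -6, -4, -2, 0, 2, 4, 6, 8, 10, 12, 14, 16, 18, 20, 22, 24]
[26, 35, 30, 28, 31, 28, 27, 30, 35, 37, 86, 139, 157, 128, 72, 45, 29, 28, 35, 37, 30, 33, 32, 26, 32]
[27, 26, 25, 25, 26, 28, 27, 25, 24, 32, 54, 160, 210, 207, 126, 54, 25, 26, 26, 26, 26, 25, 27, 27, 26]
```

Emit:
jog_arm(plan=[0,5,0,0,1,0,20,0,0,1,4,30,0,0,1,4,30,0,0,1,4,15,0,0,1,0,5,0,0,1,0,0,0,0,1,0,0,0,0,1])

```text
time: 13.65
eef_pos: [565.9, 228.6, 221.4]
tcp_rot: [0.043, 0.999, -0.0, -0.0]
contact_force: [-0.1, 0.1, -0.6]
gripper_width: 0.001
grip_force: 0.0
```

```bash
python3 -c "
from h import *
go([567.9,228.8,198])"
```

```text
t 13.65 pos [565.9 228.6 221.4] ytool deg 85.1 F [-0.1  0.1 -0.6] w 0.001 gf 0.0
shift [-2.   0.4 23.4]
```

Emit:
jog_arm(plan=[-2,0,10,0,1,0,0,8,0,1,0,0,5,0,1,0,0,2,0,1,0,0,0,0,1])

```text
time: 14.15
eef_pos: [567.7, 228.7, 196.0]
tcp_rot: [0.043, 0.999, -0.0, -0.0]
contact_force: [0.1, 0.6, -0.1]
gripper_width: 0.001
grip_force: 0.0
```

Emit:
jog_arm(plan=[0,0,1,0,1,0,0,0,0,1])

```text
time: 14.35
eef_pos: [567.9, 229.0, 195.7]
tcp_rot: [0.043, 0.999, 0.0, 0.0]
contact_force: [-0.1, 0.1, -0.3]
gripper_width: 0.003
grip_force: 0.0
```

Emit:
jog_arm(plan=[0,0,1,0,1,0,0,0,0,1])

```text
time: 14.55
eef_pos: [567.8, 229.0, 194.5]
tcp_rot: [0.043, 0.999, 0.0, 0.0]
contact_force: [-0.2, 0.3, -0.9]
gripper_width: 0.002
grip_force: 0.0
```

Emit:
jog_arm(plan=[0,0,1,0,1,0,0,0,0,1])

```text
time: 14.75
eef_pos: [567.9, 229.0, 193.7]
tcp_rot: [0.043, 0.999, 0.0, 0.0]
contact_force: [-0.2, 0.3, 0.5]
gripper_width: 0.003
grip_force: 0.3
```

Emit:
jog_arm(plan=[0,0,0.5,0,1,0,0,0,0,1])

```text
time: 14.95
eef_pos: [568.0, 229.0, 193.6]
tcp_rot: [0.043, 0.999, 0.0, 0.0]
contact_force: [-0.6, -0.5, 3.8]
gripper_width: -0.001
grip_force: 1.9
```

Emit:
jog_arm(plan=[0,0,0.4,0,1,-3,0,0,0,1,-3,0,0,0,1,0,0,0,0,1])

```text
time: 15.35
eef_pos: [574.6, 228.4, 193.6]
tcp_rot: [0.043, 0.999, 0.0, 0.001]
contact_force: [0.6, -0.4, 4.8]
gripper_width: -0.0
grip_force: 2.6
```

Emit:
jog_arm(plan=[-3,0,0,0,1,-3,0,0,0,1,0,0,0,0,1])

```text
time: 15.65
eef_pos: [580.6, 227.9, 193.6]
tcp_rot: [0.043, 0.999, 0.0, 0.001]
contact_force: [-1.1, 0.1, 4.9]
gripper_width: 0.0
grip_force: 2.6
```

Emit:
jog_arm(plan=[-3,0,0,0,1,-3,0,0,0,1,0,0,0,0,1])

```text
time: 15.95
eef_pos: [586.5, 227.4, 193.5]
tcp_rot: [0.043, 0.999, 0.0, 0.001]
contact_force: [0.4, -0.9, 5.1]
gripper_width: -0.0
grip_force: 2.5
```

Emit:
jog_arm(plan=[0,0,-10,0,1,0,0,-40,0,1,0,-40,-20,0,1,0,-40,0,0,1,0,0,0,0,1])

```text
time: 16.45
eef_pos: [578.7, 144.3, 264.4]
tcp_rot: [0.044, 0.999, 0.0, 0.001]
contact_force: [0.2, 0.3, 0.0]
gripper_width: -0.001
grip_force: 0.0
```

```bash
python3 w.py
```

```text
t 16.45 pos [578.7 144.3 264.4] ytool deg 84.93 F [0.2 0.3 0. ] w -0.001 gf 0.0
phi    [-80, -75, -70, -65, -60, -55, -50, -45, -40, -35, -30, -25, -20, -15, -10, -5, 0, 5, 10, 15, 20, 25, 30, 35, 40, 45, 50, 55, 60, 65, 70, 75, 80]
64 [32, 45, 98, 87, 26, 33, 75, 102, 52, 28, 74, 105, 81, 89, 90, 71, 36, 37, 50, 69, 69, 51, 51, 56, 50, 37, 27, 24, 21, 39, 56, 70, 74]
67 [22, 26, 32, 61, 37, 29, 40, 38, 31, 26, 24, 34, 28, 49, 74, 57, 33, 40, 52, 44, 37, 51, 59, 46, 33, 28, 26, 44, 58, 71, 75, 71, 63]
70 [26, 25, 27, 31, 29, 28, 30, 28, 29, 28, 26, 27, 28, 28, 31, 32, 30, 33, 30, 29, 30, 32, 30, 29, 29, 38, 48, 57, 60, 63, 65, 68, 68]
73 [23, 25, 26, 30, 30, 27, 31, 31, 30, 28, 26, 26, 27, 28, 29, 28, 26, 25, 24, 27, 28, 29, 29, 28, 27, 30, 29, 45, 58, 67, 71, 61, 47]
76 [24, 25, 26, 29, 25, 24, 27, 25, 27, 26, 25, 25, 28, 27, 26, 24, 23, 24, 27, 27, 28, 28, 27, 26, 27, 36, 45, 53, 55, 50, 44, 44, 37]
arrow x [-24, -22, -20, -18, -16, -14, -12, -10, -8, -6, -4, -2, 0, 2, 4, 6, 8, 10, 12, 14, 16, 18, 20, 22, 24]
[26, 34, 30, 28, 31, 28, 27, 29, 28, 47, 129, 153, 126, 118, 100, 67, 35, 46, 66, 60, 48, 65, 48, 27, 32]
[25, 26, 25, 24, 24, 25, 25, 26, 25, 33, 54, 159, 208, 206, 126, 54, 25, 24, 25, 25, 27, 28, 28, 28, 28]
```

Emit:
jog_arm(plan=[10,40,0,0,1,9,40,20,0,1,0,4,20,0,1,0,0,20,0,1,0,0,4,0,1,0,0,0,0,1])

```text
time: 17.1
eef_pos: [566.9, 233.2, 198.0]
tcp_rot: [0.042, 0.999, -0.001, -0.001]
contact_force: [0.0, -0.5, 0.4]
gripper_width: -0.003
grip_force: 0.0
```

```bash
python3 -c "
from h import *
go([567.9,228.8,193.6])"
```

```text
t 17.1 pos [566.9 233.2 198. ] ytool deg 85.14 F [ 0.  -0.5  0.4] w -0.003 gf 0.0
shift [-1.4 -4.3  4.4]
```

Emit:
jog_arm(plan=[-1,-4,1,0,1,0,0,2,0,1,0,0,0.8,0,1,0,0,0,0,1,0,0,0,0,1])

```text
time: 17.6
eef_pos: [567.9, 228.9, 195.1]
tcp_rot: [0.043, 0.999, 0.0, 0.0]
contact_force: [0.5, -0.5, -0.2]
gripper_width: -0.002
grip_force: 0.0
```

Emit:
jog_arm(plan=[0,0,0.7,0,1,0,0,0,0,1])

```text
time: 17.8
eef_pos: [567.8, 228.9, 194.0]
tcp_rot: [0.043, 0.999, -0.0, -0.0]
contact_force: [0.1, 0.9, 0.2]
gripper_width: -0.001
grip_force: 0.0
```

Emit:
jog_arm(plan=[0,0,1,0,1,0,0,0,0,1])

```text
time: 18.0
eef_pos: [568.0, 229.0, 193.6]
tcp_rot: [0.043, 0.999, 0.0, 0.0]
contact_force: [-0.4, -0.3, 2.9]
gripper_width: 0.002
grip_force: 1.4
```

Emit:
jog_arm(plan=[0,0,0.5,0,1,-3,0,0,0,1,-3,0,0,0,1,-3,0,0,0,1,-3,0,0,0,1,-3,0,0,0,1,-2,0,0,0,1,0,0,0,0,1])

```text
time: 18.8
eef_pos: [585.4, 227.5, 193.6]
tcp_rot: [0.043, 0.999, 0.0, 0.001]
contact_force: [-0.3, 0.0, 4.3]
gripper_width: -0.002
grip_force: 2.4
```

Emit:
jog_arm(plan=[0,0,-10,0,1,0,0,-40,0,1,0,-40,-20,0,1,0,-40,0,0,1,0,0,0,0,1])

```text
time: 19.3
eef_pos: [577.8, 144.4, 264.5]
tcp_rot: [0.044, 0.999, 0.0, 0.001]
contact_force: [1.0, -0.1, 0.8]
gripper_width: -0.005
grip_force: 0.0
```

```bash
python3 w.py
```

```text
t 19.3 pos [577.8 144.4 264.5] ytool deg 84.94 F [ 1.  -0.1  0.8] w -0.005 gf 0.0
phi    [-80, -75, -70, -65, -60, -55, -50, -45, -40, -35, -30, -25, -20, -15, -10, -5, 0, 5, 10, 15, 20, 25, 30, 35, 40, 45, 50, 55, 60, 65, 70, 75, 80]
64 [30, 44, 32, 52, 131, 57, 63, 203, 238, 221, 111, 74, 121, 75, 47, 64, 86, 66, 46, 30, 35, 54, 61, 67, 65, 46, 35, 49, 66, 77, 80, 79, 77]
67 [22, 27, 31, 26, 44, 49, 94, 196, 243, 187, 78, 74, 61, 40, 29, 37, 55, 52, 37, 42, 54, 61, 59, 45, 44, 74, 98, 87, 73, 77, 77, 70, 63]
70 [24, 26, 29, 27, 29, 30, 63, 201, 226, 177, 102, 31, 28, 27, 27, 28, 30, 29, 27, 29, 30, 33, 33, 49, 64, 59, 53, 59, 60, 63, 65, 68, 68]
73 [23, 26, 33, 26, 26, 32, 81, 182, 240, 191, 91, 38, 25, 27, 29, 28, 25, 25, 26, 27, 28, 29, 28, 27, 26, 30, 29, 45, 58, 66, 70, 61, 46]
76 [22, 24, 26, 29, 26, 30, 61, 178, 205, 152, 67, 28, 27, 28, 28, 26, 27, 26, 26, 27, 30, 28, 26, 25, 26, 35, 43, 52, 54, 50, 43, 41, 34]
arrow x [-24, -22, -20, -18, -16, -14, -12, -10, -8, -6, -4, -2, 0, 2, 4, 6, 8, 10, 12, 14, 16, 18, 20, 22, 24]
[25, 34, 29, 27, 40, 43, 75, 99, 71, 37, 86, 137, 127, 106, 76, 77, 58, 36, 34, 37, 33, 35, 41, 33, 34]
[25, 26, 26, 26, 26, 26, 25, 25, 26, 33, 55, 159, 209, 206, 125, 55, 27, 26, 26, 26, 27, 25, 26, 26, 26]
```

Emit:
jog_arm(plan=[9,40,0,0,1,9,40,20,0,1,0,0,20,0,1,0,0,20,0,1,0,0,4,0,1,0,0,0,0,1])

```text
time: 19.95
eef_pos: [566.6, 229.3, 198.0]
tcp_rot: [0.042, 0.999, -0.001, -0.001]
contact_force: [1.5, 0.4, 0.0]
gripper_width: 0.001
grip_force: 0.0
```

Emit:
jog_arm(plan=[-1,0,3,0,1,0,0,1,0,1,0,0,0,0,1])

```text
time: 20.25
eef_pos: [568.1, 228.9, 195.2]
tcp_rot: [0.043, 0.999, 0.0, 0.0]
contact_force: [0.5, 0.5, -0.4]
gripper_width: 0.004
grip_force: 0.0
```

```bash
python3 -c "
from h import *
go([568.9,228.8,193.6])"
```

```text
t 20.25 pos [568.1 228.9 195.2] ytool deg 85.1 F [ 0.5  0.5 -0.4] w 0.004 gf 0.0
shift [-0.8 -0.1  1.6]
```

Emit:
jog_arm(plan=[-1,0,0.7,0,1,0,0,0,0,1])

```text
time: 20.45
eef_pos: [569.0, 228.8, 194.1]
tcp_rot: [0.043, 0.999, 0.0, 0.0]
contact_force: [1.2, 0.4, 0.5]
gripper_width: -0.001
grip_force: 0.0
```

Emit:
jog_arm(plan=[0,0,0.7,0,1,0,0,0,0,1])

```text
time: 20.65
eef_pos: [569.0, 228.9, 193.7]
tcp_rot: [0.043, 0.999, 0.0, 0.0]
contact_force: [-0.4, -1.0, 0.9]
gripper_width: 0.003
grip_force: 1.0
```

Emit:
jog_arm(plan=[0,0,0.8,0,1,-3,0,0,0,1,-3,0,0,0,1,-3,0,0,0,1,-3,0,0,0,1,-3,0,0,0,1,0,0,0,0,1])

```text
time: 21.35
eef_pos: [584.5, 227.5, 193.6]
tcp_rot: [0.042, 0.999, 0.0, 0.001]
contact_force: [-0.6, -0.8, 5.1]
gripper_width: 0.003
grip_force: 2.5
```

Emit:
jog_arm(plan=[0,0,-10,0,1,0,0,-40,0,1,0,-40,-20,0,1,0,-40,0,0,1,0,0,0,0,1])

```text
time: 21.85
eef_pos: [576.8, 144.5, 264.3]
tcp_rot: [0.044, 0.999, 0.0, 0.001]
contact_force: [0.1, -0.1, -0.4]
gripper_width: 0.002
grip_force: 0.0
```

```bash
python3 w.py
```

```text
t 21.85 pos [576.8 144.5 264.3] ytool deg 84.94 F [ 0.1 -0.1 -0.4] w 0.002 gf 0.0
phi    [-80, -75, -70, -65, -60, -55, -50, -45, -40, -35, -30, -25, -20, -15, -10, -5, 0, 5, 10, 15, 20, 25, 30, 35, 40, 45, 50, 55, 60, 65, 70, 75, 80]
64 [32, 45, 32, 43, 71, 41, 25, 50, 87, 65, 35, 71, 163, 140, 92, 154, 241, 185, 126, 115, 115, 83, 62, 54, 49, 37, 33, 53, 78, 89, 87, 83, 80]
67 [23, 27, 30, 29, 43, 50, 30, 47, 56, 37, 26, 64, 61, 57, 73, 160, 223, 206, 153, 100, 66, 49, 33, 29, 41, 85, 119, 101, 79, 80, 78, 70, 63]
70 [25, 24, 28, 29, 29, 30, 28, 30, 31, 27, 29, 29, 28, 28, 71, 164, 241, 201, 128, 68, 27, 27, 30, 53, 75, 67, 58, 62, 61, 63, 65, 68, 69]
73 [25, 26, 28, 28, 26, 26, 28, 30, 31, 30, 33, 30, 29, 37, 68, 149, 219, 207, 154, 79, 38, 30, 28, 29, 30, 32, 29, 45, 58, 67, 71, 63, 49]
76 [26, 25, 26, 30, 24, 25, 29, 30, 28, 26, 27, 25, 26, 28, 59, 144, 221, 164, 89, 48, 28, 26, 26, 25, 24, 34, 43, 53, 56, 52, 45, 43, 35]
arrow x [-24, -22, -20, -18, -16, -14, -12, -10, -8, -6, -4, -2, 0, 2, 4, 6, 8, 10, 12, 14, 16, 18, 20, 22, 24]
[26, 34, 30, 28, 31, 27, 26, 28, 35, 36, 86, 155, 198, 158, 123, 165, 161, 86, 57, 74, 45, 32, 39, 31, 34]
[27, 26, 26, 26, 26, 26, 26, 26, 25, 32, 54, 159, 209, 205, 125, 55, 27, 27, 25, 24, 26, 26, 26, 26, 26]
```

Emit:
jog_arm(plan=[0,-45,0,0,1,0,-45,0,0,1,0,-45,0,0,1,0,-45,0,0,1,0,-45,0,0,1,0,-45,0,0,1,0,-45,0,0,1,0,0,0,0,1])

```text
time: 22.7
eef_pos: [549.6, -169.8, 262.0]
tcp_rot: [0.045, 0.999, -0.0, -0.001]
contact_force: [-0.3, 0.9, 0.3]
gripper_width: -0.004
grip_force: 0.0
```

Run:
```python
from h import *
st()
for n in('side','top'):
    f=grab(n);im=f['image'].astype(np.float32)
    d=(im[...,0]-im[...,2]) ; g=im.min(2)
    xs=np.arange(-80,81,4.)
    def line(P):
        uv=proj(f,Rz.apply(np.array(P))+O).astype(np.float32);return cv2.remap(g,uv[:,:1],uv[:,1:],1).ravel().round().astype(int).tolist(),cv2.remap(d,uv[:,:1],uv[:,1:],1).ravel().round().astype(int).tolist()
    print(n,'x',xs.astype(int).tolist())
    for y in(-75,5): print('y',y,*line([[x,y,110] for x in xs]),sep='\n')
    ys=np.arange(-100,31,4.);print('ys',ys.astype(int).tolist());
    for x in(-45,54): print('x',x,*line([[x,y,110] for y in ys]),sep='\n')
    # cyan arrow/wheel from top: bar
    if n=='top':
        P=[[x,70,121] for x in np.arange(-12,13,2)];print('bar',line(P)[0]);print('arrows',[line([[x,y,115] for x in np.arange(-12,13,2)])[0] for y in(57,83)])
    # bystanders unchanged: diff vs start
    o=cv2.imread('pics/'+('t0.png' if n=='top' else 's0.png'))[:,:,::-1];df=(np.abs(o.astype(int)-f['image']).max(2)>40).astype(np.uint8)
    c,l,stt,_=cv2.connectedComponentsWithStats(df);print('diff',[s.tolist() for s in stt[1:] if s[4]>25])
```

```text
t 22.7 pos [ 549.6 -169.8  262. ] ytool deg 84.86 F [-0.3  0.9  0.3] w -0.004 gf 0.0
side x [-80, -76, -72, -68, -64, -60, -56, -52, -48, -44, -40, -36, -32, -28, -24, -20, -16, -12, -8, -4, 0, 4, 8, 12, 16, 20, 24, 28, 32, 36, 40, 44, 48, 52, 56, 60, 64, 68, 72, 76, 80]
y
-75
[209, 210, 211, 210, 208, 169, 103, 144, 172, 173, 176, 176, 173, 173, 173, 172, 173, 172, 173, 174, 172, 172, 86, 23, 17, 18, 18, 24, 26, 25, 88, 167, 170, 170, 169, 197, 205, 209, 210, 209, 210]
[12, 11, 11, 11, 12, 10, 0, 0, 1, 1, 0, 1, 1, 0, 1, -1, 0, 0, 1, 1, 1, 0, 0, -1, -1, -1, -2, 0, -1, -1, -1, 1, 0, -1, 1, 6, 12, 12, 11, 12, 11]
y
5
[209, 210, 209, 209, 208, 151, 101, 161, 176, 176, 165, 172, 177, 170, 178, 176, 179, 179, 177, 176, 176, 178, 176, 176, 176, 178, 176, 160, 172, 173, 163, 172, 173, 173, 171, 172, 207, 209, 209, 210, 210]
[12, 12, 12, 11, 12, 6, 0, 0, 0, 1, 1, 0, 1, 0, 1, -1, 0, -1, 0, 1, 1, 0, 0, 0, 1, 1, 0, 0, 1, 0, 0, 0, 0, 0, -1, 7, 11, 12, 12, 12, 12]
ys [-100, -96, -92, -88, -84, -80, -76, -72, -68, -64, -60, -56, -52, -48, -44, -40, -36, -32, -28, -24, -20, -16, -12, -8, -4, 0, 4, 
[... 2416 characters left out ...]
4, 155, 156, 156, 157, 155, 155, 156, 156, 157, 171, 193, 202, 203]
[10, 0, 4, -1, -9, -11, -11, -11, -11, -11, -11, -11, -11, -12, -11, -11, -11, -11, -11, -11, -11, -11, -11, -10, -11, -11, -11, -10, -9, -2, 6, 7, 6]
bar [59, 69, 84, 114, 150, 188, 195, 179, 143, 96, 62, 42, 43]
arrows [[85, 82, 94, 116, 150, 168, 174, 158, 129, 99, 83, 78, 79], [96, 96, 103, 120, 147, 173, 184, 170, 148, 122, 107, 97, 93]]
diff [[257, 169, 178, 231, 15754], [285, 175, 5, 41, 101], [250, 189, 25, 28, 254], [255, 191, 26, 28, 270], [253, 218, 21, 3, 30], [522, 302, 35, 25, 441], [410, 313, 150, 107, 7912], [337, 365, 53, 55, 1147], [293, 369, 56, 37, 1307], [215, 377, 69, 43, 2377], [281, 399, 40, 21, 426]]
```

```bash
python3 -c "
from cell import robot
print(robot.finish_job())"
```

```text
the job is handed in; nothing more can be done
None
```

The job is handed in at about 23 s: the cover is flat and flush with its tongue under the lip, and the wheel's white bar is in line with the arrows to well under 1 mm in both camera views; nothing else on the bench was touched, and no verdict came back.

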